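# Stock two LED drivers in the slotted drawer and shut it

### The arm

A 7-joint arm with a two-finger parallel gripper is mounted at the origin on the work surface. World frame = base frame: x ahead of the robot, y to its left, z up, the work surface at z = 0. Lengths are in m, angles in rad, forces in N, time in s.
With the tool pointing down it reaches from about 0.425 to 0.925 m from the base axis. Payload 6.8 kg.
Tool frame: the origin (TCP) lies midway between the tips of the shut fingers; the grasp point (between the pads) lies 19 mm behind it; x points along the fingers, y is the direction in which the jaws open and shut, and the axes are right-handed (so a half turn about x gives the same grasp; the last joint's range is limited). The gripper opens to 85 mm and grips with 20 to 120 N. Pads are 22 mm wide; open, the fingers measure 114 mm over their backs; the gripper's body (76 mm by 85 mm) begins 54 mm behind the grasp point. The pads swing forward as they close: fully open they stand 13 mm farther back than shut.
Start: joints at [1.113, 0.477, 0.022, 1.555, -0.011, 1.109, -0.083], TCP at [0.231, -0.634, 0.192] pointing down, gripper open.
Joint ranges: [-2.96, 2.96], [-0.34, 2.1], [-1.41, 1.46], [0.24, 2.44], [-1.37, 4.51], [0.17, 1.92], [-2.96, 2.96]. Speed limits (rad/s): [2.39, 2.39, 3.14, 3.14, 3.14, 3.14, 3.14].

### API

Orientations are given as a rotation vector (axis times angle).
In Python, from bench import r, viewer, nets gives the robot as it stands.
- The arm moves only by the shell command python3 -m pendant 'ROWS' [FORCE]. ROWS is JSON, one flat list of numbers, 5 for each row, row after row: the finger opening in mm, from 0 to 85.4, then the shift along the tool's x, y, z in mm, then the turn about the tool's x in rad. A call has 1 to 20 rows; each row shifts and turns the commanded pose from where the row before left it, along the tool's axes as they then stand; what a row does not reach is not made up. A row lasts 1/8 s, in which the tool goes at most 62.5 mm and 10.7 degrees, less where a joint would pass 70% of its speed; a pose out of reach is approached as far as the arm can. A call with a gripper value outside its range is refused whole. The fingers move at their own pace and stop on an object; FORCE is the grip in N (left out, the last holds). Time passes only in rows, so rows that do not move let the fingers close. It gives the time, the measured TCP pose, the force and the opening at its end, in the units of the state.
- r.get_obs(): the state, without advancing time (a new reading comes with each control period).
- viewer.grab_frame(name): name is "scene" or "top" or "wrist"; returns (picture, depth): 420x560x3 uint8, red, green, blue; 420x560 float32, m along the optical axis (not along the pixel's ray), 0 where there is no reading.
- viewer.calibration(name): a dict with "mtx" (3x3 intrinsics, pixels), "world_to_cam" (4x4, takes a point from world to camera coordinates). Camera axes: x right, y up, looking along -z (the intrinsics and any distortion apply to the point x, -y, -z); pixel columns grow to the right and rows downward; lengths in m; the calibration is good to about 2 mm. A picture is of the moment at which its call begins: read the wrist's pose just before it. calibration takes no time and is no camera call; for the wrist camera it gives the pose at the moment of the call.
- r.hand_in(): hands the job in, once; it reports no verdict.
Trained networks look in the newest picture that a camera, given by its name, has taken for a name from the list of things; names that differ only in an ending like _2 or _b are one class to them, and where a whole thing is asked for, a point or a joint stands for the part that bears it (a point fixed in the world has none). Each returns a list of dicts, best first, with "score" (0 to 1); they miss things now and then, are a little off and sometimes report something else, mostly with a low value. They report only what shows in the picture. A call takes as long as a camera call. They do not tell look-alikes from the thing itself.
- nets.look_for(name, camera): "location" ([x, y, z] in m, in world coordinates, good to about 4 mm: the middle of the surface that is visible of it).
- nets.silhouettes(name, camera): "mask" (420x560 bool, what is visible of it).
The state is a dict: "clock": time; "joints": joint angles; "qvel": joint speeds; "tau": joint torques, N m; "tcp_pos": TCP position; "orientation": TCP orientation; "contact_force": force on the tool from outside, world axes, zero at the start; "moment": the same for the moment, N m; "grip_width": finger opening in m.
Only numpy, scipy, OpenCV 4.12 (cv2) and the standard library are available. Lean on these libraries where they do the work, as an engineer would, in place of code of your own. Each camera call takes 0.05 s, during which the arm holds its last target. There are 200 camera calls.

### The job

Two LED drivers, one with an orange cap and one with a blue cap, lean in the sloping test stand. Stand each upright, cap up, fully down in the empty drawer slot next to the stocked driver of its own colour; lower them in by hand, do not let them drop. Then gently push the drawer fully shut, leaving the carton, jar and spot lamp where they are.

Things in the scene. Friction and masses are not known exactly. Their poses are not given: they have to be found in the camera images.
- driver_orange: LED driver, a slim white box 46 mm wide (its x) by 18 mm thick (its y) by 80 mm tall (its z), with an orange top cap (top 12 mm). Origin at the centre of its underside. Same either way round. Starts leaning in the test stand.
- driver_blue: LED driver, a slim white box 46 mm wide (its x) by 18 mm thick (its y) by 80 mm tall (its z), with a blue top cap (top 12 mm). Origin at the centre of its underside. Same either way round. Starts leaning in the test stand.
- stock_orange: LED driver, a slim white box 46 mm wide (its x) by 18 mm thick (its y) by 80 mm tall (its z), with an orange top cap (top 12 mm). Origin at the centre of its underside. Same either way round. Already stands in an end slot (0 or 3) of the drawer.
- stock_blue: LED driver, a slim white box 46 mm wide (its x) by 18 mm thick (its y) by 80 mm tall (its z), with a blue top cap (top 12 mm). Origin at the centre of its underside. Same either way round. Already stands in the other end slot of the drawer.
- stand: Fixed aluminium test stand, base 110 x 116 mm; origin at the centre of its underside. Two bays, 32 mm either side of centre along its y, cheeks 22 mm high along the driver. A driver in a bay has its width in the stand's xz plane and leans 30 degrees, top towards the stand's -x, its lower end centre 32 mm above the bench; an edge plate 44 mm long supports its -x side.
- cabinet: Blue steel drawer unit, fixed. Origin on the bench under the middle of the row of slots while the drawer is open. The carcass runs from x = 78 to 315 mm, 250 mm wide, 125 mm high; the drawer comes out to its -x.
- drawer (a joint): How far the drawer is pushed in (m): 0 fully open (as it starts), 0.150 fully shut. It slides along the cabinet's +x.
- drawer_lip (a point): Middle of the front face of the steel finger lip, 90 mm long, 10 mm high (this point lies 58 mm above the bench), 14 mm proud of the grey drawer front; the front is 8 mm thick, its top 66 mm above the bench. Push here towards the cabinet's +x.
- slot0 (a point): Centre of the floor of slot 0 of the drawer; axes as the cabinet (the part's 46 mm width goes along x, its 18 mm thickness along y). At the cabinet's -y end; slots are 50 mm apart. Each is a black pocket 21 mm wide (y) between dividers 35 mm high with flared tops, 51 mm long (x) between 20 mm high end stops; floor 12 mm above the bench. Drawer side walls rise to 42 mm above the bench.
- slot1 (a point): Centre of the floor of slot 1 of the drawer; axes as the cabinet (the part's 46 mm width goes along x, its 18 mm thickness along y). Empty at the start.
- slot2 (a point): Centre of the floor of slot 2 of the drawer; axes as the cabinet (the part's 46 mm width goes along x, its 18 mm thickness along y). Empty at the start.
- slot3 (a point): Centre of the floor of slot 3 of the drawer; axes as the cabinet (the part's 46 mm width goes along x, its 18 mm thickness along y). At the cabinet's +y end of the row.
- carton: Bystander: standing cardboard carton with a green band, 60 x 60 x 200 mm, between the stand and the drawer unit. Origin at the centre of its underside.
- jar: Bystander: glass jar with brass cap, 50 mm across, 70 mm tall. Origin at the centre of its underside.
- spot_lamp: Bystander: aluminium spot lamp standing face down behind the stand, 50 mm across, 52 mm tall. Origin at the centre of its underside.
There are look-alikes about, which are no part of the job. What is shaped like the driver_orange but purple or yellow is not meant.

How it is judged:
On the way, in this order (a step that is already met when the one before it is completed fails the run):
1. both drivers stand fully down and released in the slots beside their own colour (((horizontal distance between driver_orange and slot1 below 0.006 m and z of driver_orange in the frame of slot1 below 0.005 m) or (horizontal distance between driver_orange and slot2 below 0.006 m and z of driver_orange in the frame of slot2 below 0.005 m)) and horizontal distance between driver_orange and stock_orange below 0.065 m and angle between each of driver_orange, driver_blue's own z axis and vertical below 0.12 rad and contact force between the fingers and driver_orange below 0.5 N and ((horizontal distance between driver_blue and slot1 below 0.006 m and z of driver_blue in the frame of slot1 below 0.005 m) or (horizontal distance between driver_blue and slot2 below 0.006 m and z of driver_blue in the frame of slot2 below 0.005 m)) and horizontal distance between driver_blue and stock_blue below 0.065 m and contact force between the fingers and driver_blue below 0.5 N), for 0.2 s.
2. the drawer is pushed fully shut (value of joint drawer above 0.146 m), for 0.2 s.
At the end, for the whole second after the job is handed in: Each loose driver stands upright (7 deg), cap up, fully down (5 mm) in the middle slot beside the stocked driver of its colour (6 mm of centre); stocked drivers still stand in their end slots; drawer within 4 mm of shut; all released and at rest (all of step 1 and ((horizontal distance between stock_orange and slot0 below 0.006 m and z of stock_orange in the frame of slot0 below 0.005 m) or (horizontal distance between stock_orange and slot3 below 0.006 m and z of stock_orange in the frame of slot3 below 0.005 m)) and angle between each of stock_orange, stock_blue's own z axis and vertical below 0.12 rad and ((horizontal distance between stock_blue and slot0 below 0.006 m and z of stock_blue in the frame of slot0 below 0.005 m) or (horizontal distance between stock_blue and slot3 below 0.006 m and z of stock_blue in the frame of slot3 below 0.005 m)) and value of joint drawer above 0.146 m and velocity of joint drawer below 0.01 m/s and linear speed of each of driver_orange, driver_blue, stock_orange, stock_blue below 0.02 m/s); the robot touches nothing.
It fails at once if the carton, jar or spot lamp was moved more than 25 mm or tipped (distance of any of carton, jar, spot_lamp from where it was at the start of the episode above 0.025 m or angle between any of carton, jar, spot_lamp's own z axis and vertical above 0.4 rad).
It fails at once if the orange driver was dropped (moving faster than 0.5 m/s out of the fingers) (contact force between the fingers and driver_orange below 0.01 N and linear speed of driver_orange above 0.5 m/s).
It fails at once if the blue driver was dropped (moving faster than 0.5 m/s out of the fingers) (contact force between the fingers and driver_blue below 0.01 N and linear speed of driver_blue above 0.5 m/s).
It also fails if it takes over 72 s, if anything falls off the work surface, if the arm or the gripper's body presses on something with over 40 N, if the wrist force passes 120 N, or if a joint passes its speed limit or range.

## Working session

There is one attempt and no reset: what is moved stays moved. The work goes in short steps, Python scripts to look and compute and a shell command to move; the robot and the scene stay as the last step left them, time stands still between calls to the robot, and variables do not carry over. Pictures are saved under pics/ and viewed, about 8 in all and at most 12, crops included, and the job is handed in when it is done.

```bash
ls; mkdir -p pics; cat > h.py <<'E'
import numpy as np, cv2
from bench import r, viewer, nets
from scipy.spatial.transform import Rotation as R
def save(n,img): cv2.imwrite('pics/'+n+'.png',cv2.cvtColor(np.ascontiguousarray(img),cv2.COLOR_RGB2BGR))
def cloud(depth,cal):
    K=np.array(cal['mtx']);T=np.linalg.inv(np.array(cal['world_to_cam']))
    v,u=np.mgrid[:depth.shape[0],:depth.shape[1]]
    P=np.stack([(u-K[0,2])/K[0,0]*depth,-(v-K[1,2])/K[1,1]*depth,-depth,np.ones_like(depth)],-1)
    return (P@T.T)[...,:3]
def proj(p,cal):
    q=np.array(cal['world_to_cam'])@np.append(p,1);K=np.array(cal['mtx'])
    return K[0,0]*q[0]/-q[2]+K[0,2], K[1,1]*-q[1]/-q[2]+K[1,2]
E
python3 - <<'E'
from h import *
o=r.get_obs();print(o)
a,da=viewer.grab_frame('scene');b,db=viewer.grab_frame('top')
save('s',a);save('t',b)
np.savez('f.npz',a=a,da=da,b=b,db=db)
for c in('scene','top'):
  print(c,{k:np.round(v,3).tolist() if not isinstance(v,str) else v for k,v in viewer.calibration(c).items()})
  for n in('driver_orange','driver_blue','stand','cabinet','drawer_lip','carton','jar','spot_lamp'):
    print(n,[(np.round(d['location'],3).tolist(),round(d['score'],2)) for d in nets.look_for(n,c)])
E
```

```text
pics
{'clock': 0.0, 'joints': array([ 1.11289058,  0.47779726,  0.02232881,  1.55646691, -0.01148503,
        1.10930037, -0.08311061]), 'qvel': array([-8.52795278e-04,  2.53013464e-03, -1.90341506e-03,  3.36442624e-04,
       -3.04238012e-04, -4.56391324e-04,  7.88938267e-05]), 'tau': array([ 1.17112268e-03, -5.96446788e+01,  1.60819005e+00, -2.81194353e+01,
        1.23627449e-02,  9.36535449e-03, -1.71116454e-05]), 'tcp_pos': array([ 0.23108412, -0.63349548,  0.19102096]), 'orientation': array([ 2.03142955,  0.36092493, -2.03238555]), 'contact_force': array([-0.62851942,  0.54782558,  0.84406563]), 'moment': array([ 0.00735185, -0.00132951, -0.02209146]), 'grip_width': 0.08521785227781947}
scene {'mtx': [[488.542, 0.0, 278.231], [0.0, 488.542, 208.641], [0.0, 0.0, 1.0]], 'world_to_cam': [[0.8, 0.6, -0.012, -0.465], [-0.511, 0.691, 0.511, 0.293], [0.315, -0.402, 0.86, -1.452], [0.0, 0.0, 0.0, 1.0]]}
driver_orange [([0.633, -0.376, 0.017], 0.81), ([0.558, -0.26, 0.085], 0.74), ([0.511, -0.397, 0.017], 0.69), ([0.427, -0.301, 0.019], 0.66)]
driver_blue [([0.551, -0.202, 0.081], 0.8)]
[... 305 characters left out ...]
.0, 0.0, 1.0]], 'world_to_cam': [[-0.022, -0.999, -0.039, 0.002], [0.998, -0.024, 0.049, -0.575], [-0.05, -0.037, 0.998, -0.851], [0.0, 0.0, 0.0, 1.0]]}
driver_orange [([0.424, -0.301, 0.02], 0.93), ([0.628, -0.373, 0.019], 0.81), ([0.509, -0.401, 0.018], 0.65), ([0.55, -0.258, 0.092], 0.59)]
driver_blue [([0.545, -0.191, 0.091], 0.63), ([0.511, 0.254, 0.01], 0.44)]
stand [([0.576, -0.222, 0.028], 0.86)]
cabinet [([0.645, 0.227, 0.123], 0.55)]
drawer_lip [([0.509, 0.254, 0.012], 0.61), ([0.521, -0.0, 0.202], 0.59)]
carton [([0.518, 0.003, 0.201], 0.87)]
jar [([0.706, 0.017, 0.072], 0.74), ([0.545, -0.19, 0.091], 0.34), ([0.648, 0.225, 0.128], 0.29)]
spot_lamp [([0.683, -0.164, 0.015], 0.69)]
```

View pics/s.png

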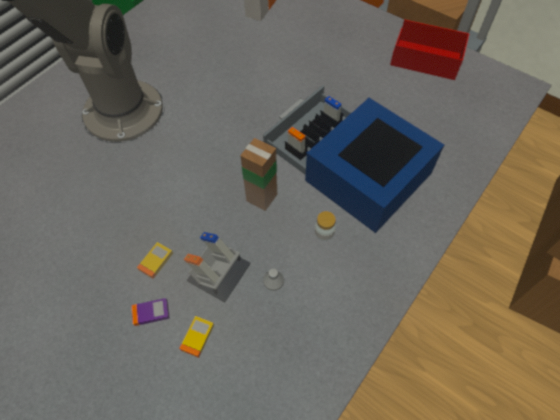

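View pics/t.png

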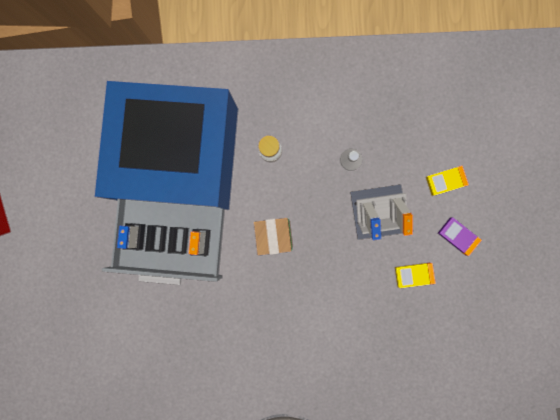

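The scene shows drivers leaning in the stand: top picture orange cap at (407,224), blue cap at (376,229). Stocked blue is at (122,237) and stocked orange at (195,243), so orange goes in slot 1 and blue in slot 2. The purple (459,236) and yellow (447,180), (415,275) boxes lie flat on the bench and are the look-alikes.

```bash
python3 - <<'E'
from h import *
f=np.load('f.npz');o=r.get_obs();print(R.from_rotvec(o['orientation']).as_matrix().round(3))
for c,i,d in(('top','b','db'),('scene','a','da')):
  cal=viewer.calibration(c);P=cloud(f[d],cal);H=cv2.cvtColor(f[i],cv2.COLOR_RGB2HSV)
  h,s,v=H[...,0].astype(int),H[...,1],H[...,2];z=P[...,2];ok=f[d]>0
  bl=(h>105)&(h<125)&(s>120)&ok; og=(h>4)&(h<15)&(s>150)&(v>120)&ok
  for n,m in(('blue',bl&(v>100)),('or',og&(z>.05))):
    k,L,st,ce=cv2.connectedComponentsWithStats(m.astype(np.uint8))
    for j in range(1,k):
      if st[j,4]>12:
        p=P[L==j];print(c,n,ce[j].round(),st[j,4],p.mean(0).round(4),'z',np.percentile(p[:,2],[5,95]).round(3))
  T=ok&(abs(z-.125)<.008)&(P[...,1]>.05)&(P[...,0]>.4)
  rect=cv2.minAreaRect((P[T][:,:2]*1000).astype(np.float32));print(c,'cab',rect,T.sum(),np.median(z[T]))
  # bench plane check
  B=ok&(abs(P[...,0]-.45)<.05)&(abs(P[...,1]+.1)<.05);print('bench z',np.median(z[B]))
  S=ok&(abs(P[...,0]-.58)<.12)&(abs(P[...,1]+.225)<.1)&(z>.004)&(z<.02)
  rect=cv2.minAreaRect((P[S][:,:2]*1000).astype(np.float32));print(c,'stand',rect,S.sum())
b=f['b'];save('stand',cv2.resize(b[180:250,340:480],None,fx=5.5,fy=5.5,interpolation=cv2.INTER_CUBIC))
E
```

```text
[[ 0.     0.343 -0.939]
 [-0.    -0.939 -0.343]
 [-1.     0.    -0.   ]]
top blue [162. 148.] 8821 [0.7003 0.2262 0.1252] z [0.123 0.127]
top blue [375. 228.] 165 [ 0.5298 -0.1957  0.1025] z [0.092 0.111]
top blue [123. 237.] 203 [0.5237 0.3248 0.0871] z [0.033 0.094]
top or [412. 222.] 20 [ 0.5412 -0.2674  0.104 ] z [0.096 0.112]
top or [403. 223.] 22 [ 0.5395 -0.252   0.0983] z [0.088 0.108]
top cab ((710.6932373046875, 228.17047119140625), (251.21316528320312, 238.03330993652344), 84.03229522705078) 14534 0.1262169699871526
bench z 0.00023261320148487696
top stand ((581.2586669921875, -225.182373046875), (186.28543090820312, 237.1693878173828), 88.93194580078125) 782
scene blue [333. 102.] 73 [0.5266 0.3224 0.0899] z [0.086 0.094]
scene blue [357. 121.] 940 [0.6289 0.2758 0.1241] z [0.121 0.127]
scene blue [393. 119.] 31 [0.6986 0.3377 0.124 ] z [0.122 0.127]
scene blue [406. 122.] 21 [0.7333 0.3479 0.1243] z [0.122 0.127]
scene blue [417. 130.] 15 [0.7677 0.3401 0.1246] z [0.122 0.128]
scene blue [431. 141.] 53 [0.8139 0.3294 0.1248] z [0.122 0.127]
scene blue [344. 169.] 475 [0.6837 0.13   0.1241] z [0.121 0.127]
scene blue [210. 237.] 85 [ 0.535  -0.1978  0.1023] z [0.09  0.111]
scene or [296. 134.] 83 [0.511  0.1726 0.0893] z [0.083 0.094]
scene or [193. 259.] 98 [ 0.5419 -0.2611  0.1024] z [0.091 0.112]
scene cab ((713.3462524414062, 229.70086669921875), (256.2023620605469, 238.85887145996094), 83.89302062988281) 7861 0.12549668171183193
bench z -0.0014109260026096138
scene stand ((590.6405639648438, -211.97073364257812), (225.91342163085938, 176.9576873779297), 3.4793851375579834) 480
```

View pics/stand.png

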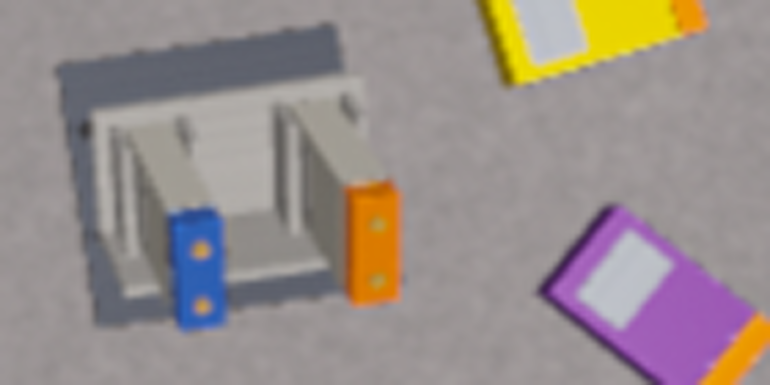

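```bash
python3 -m pendant '[50,-10,0,0,0.105,50,-10,0,0,0.105,50,-4,-35,-33,0,50,-4,-35,-33,0,50,-4,-35,-33,0,50,-4,-35,-33,0,50,-4,-35,-33,0,50,-4,-35,-33,0,50,-4,-35,-33,0,50,-4,-35,-33,0,50,-4,-35,-33,0,50,-4,-35,-33,0,50,0,0,0,0,50,0,0,0,0]' 40
python3 - <<'E'
from h import *
o=r.get_obs();print(R.from_rotvec(o['orientation']).as_matrix().round(3))
w,d=viewer.grab_frame('wrist');cal=viewer.calibration('wrist');print(np.linalg.inv(cal['world_to_cam']).round(3),np.round(cal['mtx'],1).tolist())
save('w1',w);np.savez('w1.npz',w=w,d=d,T=cal['world_to_cam'],K=cal['mtx'])
E
```

```text
clock: 2.65
tcp_pos: [0.5089, -0.2423, 0.2519]
orientation: [2.148, 0.149, -2.149]
contact_force: [-0.3, -0.5, 0.6]
grip_width: 0.0498
[[-0.     0.139 -0.99 ]
 [-0.001 -0.99  -0.139]
 [-1.     0.001  0.001]]
[[ 0.137  0.939  0.315  0.588]
 [-0.991  0.129  0.044 -0.231]
 [ 0.    -0.318  0.948  0.434]
 [ 0.     0.     0.     1.   ]] [[290.8, 0.0, 278.9], [0.0, 290.8, 205.2], [0.0, 0.0, 1.0]]
```

View pics/w1.png

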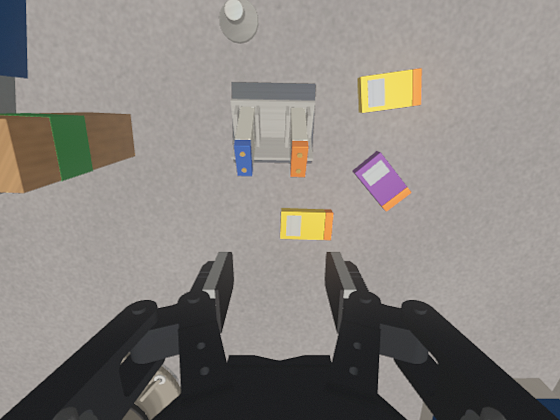

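The wrist view shows the stand square to the tool, with the blue cap at (244,158) and the orange cap at (299,159). Next I'll measure the caps.

```bash
cat > caps.py <<'E'
from h import *
def caps(w,P,ok,zmin=.05):
  H=cv2.cvtColor(w,cv2.COLOR_RGB2HSV);h,s,v=H[...,0].astype(int),H[...,1],H[...,2]
  out={}
  for n,m in(('blue',(h>105)&(h<125)&(s>120)),('orange',(h>4)&(h<16)&(s>150))):
    m=m&ok&(P[...,2]>zmin)&(P[...,2]<.12 if zmin<.1 else True)
    m=cv2.morphologyEx(m.astype(np.uint8),cv2.MORPH_CLOSE,np.ones((5,5)))
    k,L,st,ce=cv2.connectedComponentsWithStats(m)
    out[n]=[(ce[j],P[(L==j)&ok]) for j in range(1,k) if st[j,4]>60]
  return out
E
python3 - <<'E'
from caps import *
f=np.load('w1.npz');P=cloud(f['d'],{'mtx':f['K'],'world_to_cam':f['T']})
o=r.get_obs();A=R.from_rotvec(o['orientation']).as_matrix();t=o['tcp_pos']
for n,l in caps(f['w'],P,f['d']>0).items():
  for ce,p in l:
    q=(p-t)@A*1000   # tool frame mm
    r2=cv2.minAreaRect(q[:,1:].astype(np.float32))
    lo,hi=np.percentile(q,[2,98],axis=0)
    print(n,ce.round(),'tool mm mean',q.mean(0).round(1),'lo',lo.round(1),'hi',hi.round(1),'mid',((lo+hi)/2).round(1),'ang',round(r2[2],1),'z',np.percentile(p[:,2],[2,50,98]).round(3),'world',p.mean(0).round(4))
E
```

```text
blue [243. 157.] tool mm mean [148.8 -41.1 -27. ] lo [138.9 -49.5 -46.7] hi [160.6 -33.2  -4.7] mid [149.7 -41.4 -25.7] ang 1.2 z [0.091 0.104 0.113] world [ 0.5295 -0.1985  0.1031]
blue [552. 406.] tool mm mean [184.  469.1 406.5] lo [166.8 457.4 409.5] hi [199.9 494.5 413. ] mid [183.3 476.  411.3] ang 44.3 z [0.053 0.064 0.086] world [ 0.1703 -0.7636  0.0685]
orange [299. 158.] tool mm mean [148.3  21.9 -26.3] lo [139.   13.7 -45.6] hi [161.1  30.2  -4. ] mid [150.1  21.9 -24.8] ang 0.5 z [0.091 0.105 0.113] world [ 0.5375 -0.2611  0.1036]
```

```bash
python3 -m pendant '[50,0,11,-17,0,50,0,11,-17,0,50,35,0,0,0,50,35,0,0,0,50,35,0,0,0,50,25,0,0,0,50,25,0,0,0,50,20,0,0,0,50,10,0,0,0,50,0,0,0,0,0,0,0,0,0,0,0,0,0,0,0,0,0,0,0,0,0,0,0,0,0,0,0,0,0,0,0,0,0,0,0,0,0,0,0]' 40
```

```text
clock: 4.82
tcp_pos: [0.547, -0.259, 0.0681]
orientation: [2.151, 0.149, -2.147]
contact_force: [-0.1, 0.9, 5.2]
grip_width: 0.0156
```

```bash
python3 -m pendant '[0,-6.9,0,4,0,0,-6.9,0,4,0,0,-6.9,0,4,0,0,-6.9,0,4,0,0,-6.9,0,4,0,0,-6.9,0,4,0,0,-6.9,0,4,0,0,-6.9,0,4,0,0,-10.4,0,6,0,0,-10.4,0,6,0,0,-20,0,0,0,0,-40,0,0,0,0,-40,0,0,0,0,-25,0,0,0,0,0,0,0,0,0,0,0,0,0]'
python3 - <<'E'
from h import *
o=r.get_obs();print(o['contact_force'],o['grip_width'])
for c in('scene','wrist'):
  w,d=viewer.grab_frame(c);cal=viewer.calibration(c)
  np.savez('x_'+c,w=w,d=d,T=cal['world_to_cam'],K=cal['mtx'])
  if c=='scene': u,v=map(int,proj(o['tcp_pos'],cal)); print(u,v); a=w[max(v-60,0):v+80,max(u-90,0):u+90]
  else: b=w
a=cv2.resize(a,(int(a.shape[1]*300/a.shape[0]),300),interpolation=cv2.INTER_CUBIC);b=cv2.resize(b,(400,300))
save('l1',np.hstack([a,b]))
E
```

```text
clock: 6.82
tcp_pos: [0.5017, -0.2645, 0.267]
orientation: [2.148, 0.151, -2.151]
contact_force: [-0.6, 0.5, -1.4]
grip_width: 0.0149
[-0.56084234  0.45113276 -1.40180791] 0.014901550948406887
163 213
```

View pics/l1.png

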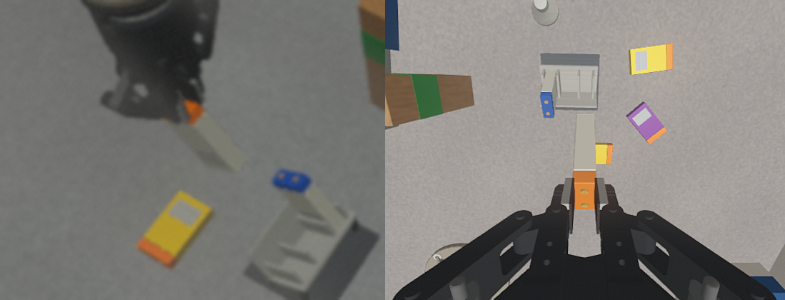

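The orange driver is held by its cap and still leans, with its lower end pointing to +x (wrist half of the picture). The blue cap at (547,105) looks slightly turned, so I'll check it along with the tilt.

```bash
cat > tilt.py <<'E'
from h import *
def tilt(f,o,show=True):
  P=cloud(f['d'],{'mtx':f['K'],'world_to_cam':f['T']});A=R.from_rotvec(o['orientation']).as_matrix()
  q=((P-o['tcp_pos'])@A*1000)[f['d']>0]
  m=(abs(q[:,1])<6)&(q[:,0]>-10)&(q[:,0]<75)&(q[:,2]<5)&(q[:,2]>-90)
  q=q[m]; print('n',len(q),'x',np.percentile(q[:,0],[1,99]).round(1),'z',np.percentile(q[:,2],[1,99]).round(1),'ymean',q[:,1].mean().round(1))
  k=np.polyfit(q[:,0],q[:,2],1); e=q[:,2]-np.polyval(k,q[:,0]); g=abs(e)<3
  k=np.polyfit(q[g,0],q[g,2],1);print('tilt deg',np.degrees(np.arctan(-k[0])).round(1),'front face z at x=-19:',np.polyval(k,-19).round(1),'at x=40',np.polyval(k,40).round(1))
E
python3 - <<'E'
from tilt import *; from caps import caps
f=np.load('x_wrist.npz');o=r.get_obs();tilt(f,o)
P=cloud(f['d'],{'mtx':f['K'],'world_to_cam':f['T']})
t=np.array([.5089,-.2423,.2519]);A=R.from_rotvec([2.148,.149,-2.149]).as_matrix()
for n,l in caps(f['w'],P,f['d']>0).items():
  for ce,p in l:
    q=(p-t)@A*1000; q=q[abs(q[:,1]+41)<40]
    if len(q): print(n,len(q),q.mean(0).round(1),np.percentile(q,[2,98],axis=0).round(1),cv2.minAreaRect(q[:,1:].astype(np.float32)))
g=np.load('w1.npz')
save('cmp',np.hstack([cv2.resize(g['w'][90:190,210:340],(390,300)),cv2.resize(f['w'][60:180,190:320],(390,360))[:300]]))
E
```

```text
n 738 x [-9.7 23.5] z [-45.6 -26.2] ymean 0.0
tilt deg 30.0 front face z at x=-19: -21.1 at x=40 -55.1
blue 518 [149.1 -41.  -26.9] [[139.2 -49.8 -47. ]
 [161.2 -33.3  -5.3]] ((-41.697547912597656, -25.530973434448242), (16.983684539794922, 43.38949203491211), 1.1013007164001465)
```

```bash
cat >> h.py <<'E'
CY=np.radians(-6.0);CO=np.array([.516,.249,0])
CR=np.array([[np.cos(CY),-np.sin(CY),0],[np.sin(CY),np.cos(CY),0],[0,0,1]])
def tocab(P): return (P-CO)@CR*1000
E
python3 - <<'E'
from h import *
for n in('a','b'):
  f=np.load('f.npz');c={'a':'scene','b':'top'}[n]
  q=tocab(cloud(f['d'+n],viewer.calibration(c)));q=q[(f['d'+n]>0)]
  for zl in range(0,135,10):
    m=(abs(q[:,1])<100)&(q[:,2]>zl)&(q[:,2]<zl+10)&(q[:,0]>-120)&(q[:,0]<110)
    p=q[m,0]; print(c,zl,len(p),np.percentile(p,[1,10,50,90,99]).round() if len(p) else '')
E
```

```text
scene 0 207 [-120.  -71.  -52.   22.   41.]
scene 10 584 [-70. -68. -50.  25.  46.]
scene 20 370 [-70. -69.  -6.  30.  33.]
scene 30 405 [-70. -68.   0.  30.  33.]
scene 40 452 [-70. -68.  -4.  26.  31.]
scene 50 227 [-90. -72. -67.  22.  27.]
scene 60 354 [-89. -84. -70.  11.  25.]
scene 70 86 [-28. -15.   6.  25.  26.]
scene 80 126 [-20. -17.   6.  25.  26.]
scene 90 133 [-20. -15.   3.  21.  26.]
scene 100 0 
scene 110 8 [ 80.  82.  85. 105. 107.]
scene 120 695 [ 80.  83.  95. 107. 110.]
scene 130 1 [103. 103. 103. 103. 103.]
top 0 813 [-120. -116. -101.   48.   79.]
top 10 3925 [-70. -61.  19.  70.  80.]
top 20 298 [-71. -71.  -8.  23.  28.]
top 30 380 [-71. -70.  -7.  27.  29.]
top 40 631 [-71. -29.  -3.  23.  28.]
top 50 190 [-90. -71. -16.  17.  28.]
top 60 704 [-92. -88. -76. -70.  19.]
top 70 79 [-73. -19.  -0.  19.  22.]
top 80 82 [-23. -17.   0.  19.  22.]
top 90 385 [-23. -19.  -1.  18.  22.]
top 100 0 
top 110 1 [77. 77. 77. 77. 77.]
top 120 1644 [ 77.  80.  93. 107. 110.]
top 130 0
```

```bash
python3 -m pendant '[0,-15,0,0,0.122,0,-15,0,0,0.122,0,0,-30,3,0,0,0,-50,3,0,0,0,-50,3,0,0,0,-50,3,0,0,0,-50,3,0,0,0,-50,3,0,0,0,-50,3,0,0,0,-50,3,0,0,0,-50,3,0,0,0,-40,3,0,0,0,-17,0,0,0,20,0,0,0,0,30,0,0,0,0,30,0,0,0,0,30,0,0,0,0,30,0,0,0,0,15,0,0,0,0,0,0,0,0]' 30
python3 - <<'E'
from tilt import *
o=r.get_obs();print('cab tcp',tocab(o['tcp_pos']).round(1),o['contact_force'])
w,d=viewer.grab_frame('wrist');cal=viewer.calibration('wrist')
f=dict(w=w,d=d,T=np.array(cal['world_to_cam']),K=np.array(cal['mtx']));tilt(f,o);save('w2',w)
q=tocab(cloud(d,cal))[d>0];m=(abs(q[:,2]-125)<4)&(q[:,0]<140)&(abs(q[:,1])<100)
e=q[m];
for y in range(-100,100,40):
  s=e[(e[:,1]>y)&(e[:,1]<y+40)]
  if len(s): print(y,len(s),'front edge x',np.percentile(s[:,0],[0.5,2,5]).round(1))
E
```

```text
clock: 9.43
tcp_pos: [0.5229, 0.2217, 0.142]
orientation: [-2.166, 0.115, 2.17]
contact_force: [-0.2, -0.3, -0.4]
grip_width: 0.0151
cab tcp [  9.7 -26.4 142. ] [-0.15469815 -0.33032453 -0.36149619]
n 1348 x [-9.4 21.9] z [-89.5 -27.6] ymean -0.0
tilt deg 61.9 front face z at x=-19: -2.7 at x=40 -113.4
-100 6920 front edge x [77.5 78.8 80.7]
-60 7129 front edge x [51.2 54.1 78.9]
-20 6987 front edge x [54.4 78.2 80.7]
20 6953 front edge x [77.6 78.9 80.8]
60 6932 front edge x [77.6 78.9 80.9]
```

View pics/w2.png

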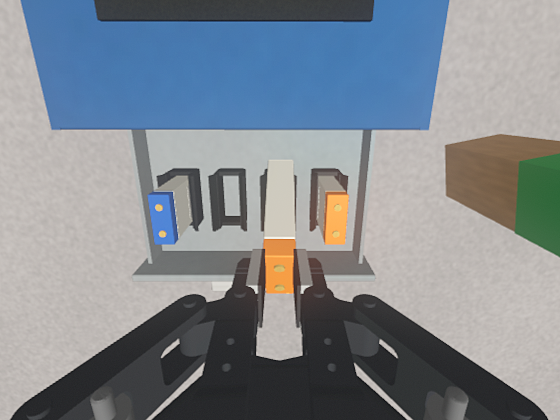

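```bash
sed -i 's/q\[:,2\]>-90/q[:,2]>-60/' tilt.py; cat > look.py <<'E'
from tilt import *
o=r.get_obs();print('cab tcp',tocab(o['tcp_pos']).round(1),o['contact_force'].round(1))
w,d=viewer.grab_frame('wrist');cal=viewer.calibration('wrist')
f=dict(w=w,d=d,T=np.array(cal['world_to_cam']),K=np.array(cal['mtx']));np.savez('last.npz',**f);tilt(f,o)
E
python3 -m pendant '[0,0,0,-6,0,0,0,0,-6,0,0,0,0,-6,0,0,0,0,-4,0,0,0,0,-4,0,0,0,0,-3,0,0,0,0,-3,0,0,0,0,-3,0,0,0,0,-3,0,0,0,0,-3,0,0,0,0,0,0]' 25; python3 look.py
```

```text
clock: 10.85
tcp_pos: [0.5642, 0.2186, 0.1429]
orientation: [-2.168, 0.113, 2.168]
contact_force: [-3.8, 1.0, 0.2]
grip_width: 0.0154
cab tcp [ 51.1 -25.2 142.9] [-3.8  1.   0.2]
n 1346 x [-9.3 20.7] z [-59.8 -15.3] ymean -0.0
tilt deg 48.6 front face z at x=-19: 1.7 at x=40 -65.3
```

```bash
sed -i 's/q\[:,0\]<75/q[:,0]<14/' tilt.py; python3 - <<'E'
from tilt import *
tilt(np.load('last.npz'),r.get_obs())
E
python3 -m pendant '[0,0,0,-3,0,0,0,0,-3,0,0,0,0,0,0]'; python3 look.py
```

```text
n 376 x [-9.8 13.4] z [-22.2 -15.3] ymean 0.1
tilt deg 15.8 front face z at x=-19: -12.8 at x=40 -29.5
clock: 11.28
tcp_pos: [0.5704, 0.2177, 0.143]
orientation: [-2.168, 0.114, 2.168]
contact_force: [-3.5, -0.7, 0.2]
grip_width: 0.0154
cab tcp [ 57.4 -25.5 143. ] [-3.5 -0.7  0.2]
n 336 x [-9.7 13.8] z [-16.6 -11.4] ymean 0.0
tilt deg 11.7 front face z at x=-19: -9.8 at x=40 -22.0
```

```bash
python3 -m pendant '[0,0,0,8,0,0,-14,0,0,0,0,0,0,0,0]'; python3 look.py; python3 - <<'E'
from h import *
f=np.load('last.npz');w=f['w'];s,_=viewer.grab_frame('scene')
u,v=map(int,proj(r.get_obs()['tcp_pos'],viewer.calibration('scene')))
a=cv2.resize(s[v-50:v+50,u-60:u+60],(360,300),interpolation=cv2.INTER_CUBIC)
save('l2',np.hstack([a,cv2.resize(w[100:310,180:400],(420,400))[:300]]))
E
```

```text
clock: 11.7
tcp_pos: [0.5641, 0.2192, 0.1593]
orientation: [-2.172, 0.111, 2.162]
contact_force: [-0.9, -0.2, 0.5]
grip_width: 0.0152
cab tcp [ 50.9 -24.6 159.3] [-0.9 -0.2  0.5]
n 455 x [-9.8 13.5] z [-28.1 -17.9] ymean 0.0
tilt deg 22.6 front face z at x=-19: -14.4 at x=40 -39.0
```

View pics/l2.png

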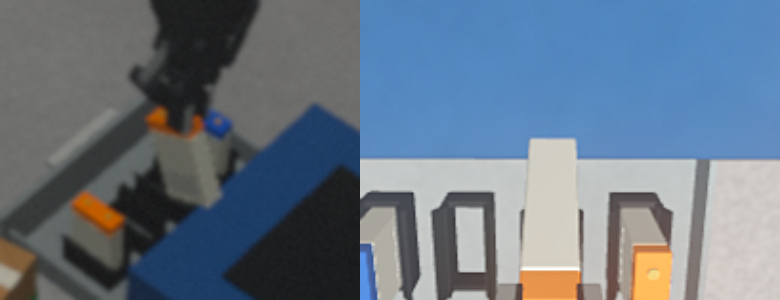

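The driver is partly righted (about 20°); it hangs ahead of the carcass edge at slot 1. I'll push again with its corner on the carcass face at a lower grip.

```bash
python3 -m pendant '[0,0,0,-4,0,0,0,0,-3,0,0,0,0,-3,0,0,0,0,-3,0,0,0,0,0,0]' 20; python3 look.py; python3 -m pendant '[0,0,0,8,0,0,0,0,8,0,0,0,0,0,0]'; python3 look.py
```

```text
clock: 12.42
tcp_pos: [0.5768, 0.2194, 0.1616]
orientation: [-2.172, 0.109, 2.161]
contact_force: [-7.5, -0.7, 23.8]
grip_width: 0.0152
cab tcp [ 63.5 -23.1 161.6] [-7.5 -0.7 23.8]
n 356 x [-9.8 13.6] z [-18.7 -12.7] ymean 0.0
tilt deg 13.3 front face z at x=-19: -10.6 at x=40 -24.5
clock: 12.85
tcp_pos: [0.5587, 0.219, 0.1569]
orientation: [-2.168, 0.113, 2.168]
contact_force: [-2.0, -0.3, 3.0]
grip_width: 0.015
cab tcp [ 45.6 -25.4 156.9] [-2.  -0.3  3. ]
n 446 x [-9.9 13.8] z [-27.8 -17.8] ymean 0.0
tilt deg 21.3 front face z at x=-19: -14.6 at x=40 -37.6
```

```bash
python3 -m pendant '[0,0,0,12,0,0,14,0,0,0,0,0,0,0,0]'; python3 look.py; python3 -m pendant '[0,0,0,-8,0,0,0,0,-8,0,0,0,0,-6,0,0,0,0,-4,0,0,0,0,-4,0,0,0,0,-3,0,0,0,0,-3,0,0,0,0,0,0]'; python3 look.py;
```

```text
clock: 13.28
tcp_pos: [0.5461, 0.2194, 0.1411]
orientation: [-2.166, 0.115, 2.172]
contact_force: [-0.3, 0.3, -1.4]
grip_width: 0.0153
cab tcp [ 33.1 -26.3 141.1] [-0.3  0.3 -1.4]
n 488 x [-9.7 13.9] z [-57.5 -18.8] ymean 0.0
tilt deg 23.0 front face z at x=-19: -15.1 at x=40 -40.1
clock: 14.32
tcp_pos: [0.5833, 0.2164, 0.1431]
orientation: [-2.168, 0.113, 2.167]
contact_force: [-2.4, 0.6, 0.2]
grip_width: 0.0153
cab tcp [ 70.3 -25.4 143.1] [-2.4  0.6  0.2]
n 255 x [-9.5 13.6] z [-5.8 -4.2] ymean -0.1
tilt deg 2.2 front face z at x=-19: -4.1 at x=40 -6.4
```

```bash
python3 -m pendant '[0,0,0,4,0,0,0,0,4,0,0,0,0,4,0,0,0,0,4,0,0,0,0,10,0,0,0,0,10,0,0,0,0,0,0]'; python3 look.py; python3 - <<'E'
from h import *
f=np.load('last.npz');save('w3',f['w'][130:330,170:390].repeat(3,0).repeat(3,1))
E
```

```text
clock: 15.25
tcp_pos: [0.5463, 0.2205, 0.1432]
orientation: [-2.168, 0.112, 2.169]
contact_force: [-0.4, -0.1, -1.6]
grip_width: 0.0148
cab tcp [ 33.1 -25.1 143.2] [-0.4 -0.1 -1.6]
n 353 x [-9.7 13.5] z [-17.7 -11.6] ymean 0.0
tilt deg 13.7 front face z at x=-19: -9.7 at x=40 -24.0
```

View pics/w3.png

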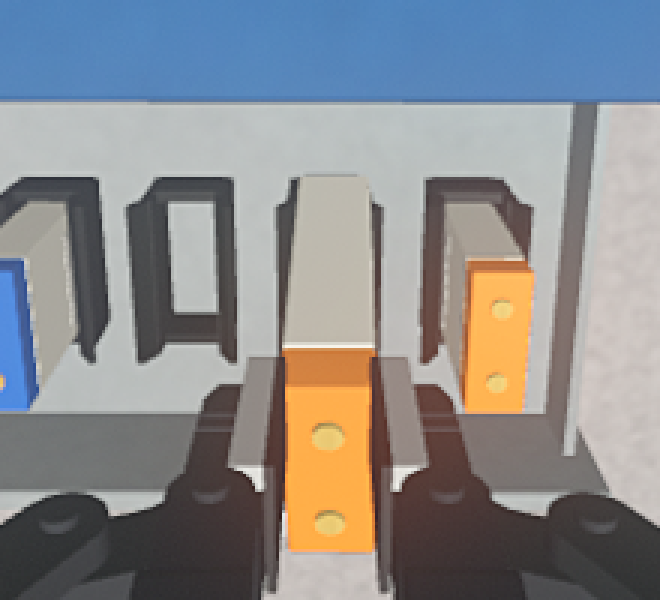

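```bash
python3 -m pendant '[0,-9,0,-6,0,0,0,0,-8,0,0,0,0,-6,0,0,0,0,-5,0,0,0,0,-4,0,0,0,0,-4,0,0,0,0,-4,0,0,0,0,-4,0,0,0,0,0,0]'; python3 look.py;python3 -m pendant '[0,0,0,4,0,0,0,0,4,0,0,0,0,4,0,0,0,0,4,0,0,0,0,10,0,0,0,0,10,0,0,0,0,0,0]'; python3 look.py
```

```text
clock: 16.42
tcp_pos: [0.5882, 0.216, 0.152]
orientation: [-2.168, 0.113, 2.168]
contact_force: [-2.8, 0.4, -0.1]
grip_width: 0.015
cab tcp [ 75.2 -25.3 152. ] [-2.8  0.4 -0.1]
n 230 x [-9.6 13.7] z [-2.3 -1. ] ymean -0.0
tilt deg -1.3 front face z at x=-19: -2.0 at x=40 -0.6
clock: 17.35
tcp_pos: [0.5512, 0.2201, 0.1522]
orientation: [-2.168, 0.112, 2.169]
contact_force: [0.4, 0.5, -1.3]
grip_width: 0.0149
cab tcp [ 38.1 -25.1 152.2] [ 0.4  0.5 -1.3]
n 325 x [-9.8 13.5] z [-12.9  -8.3] ymean -0.0
tilt deg 9.7 front face z at x=-19: -7.0 at x=40 -17.1
```

```bash
cat > meas.py <<'E'
from caps import *
f=np.load('last.npz');P=cloud(f['d'],{'mtx':f['K'],'world_to_cam':f['T']})
o=r.get_obs();A=R.from_rotvec(o['orientation']).as_matrix();t=o['tcp_pos'];print('cab tcp',tocab(t).round(1))
for n,l in caps(f['w'],P,f['d']>0,.07).items():
  for ce,p in l: pass
H=cv2.cvtColor(f['w'],cv2.COLOR_RGB2HSV);h,s=H[...,0].astype(int),H[...,1]
for n,m in(('blue',(h>105)&(h<125)&(s>120)),('orange',(h>4)&(h<18)&(s>120))):
  m=m&(f['d']>0)&(P[...,2]>.06)
  m[(h>105)&(P[...,0]>.58)]=False
  k,L,st,ce=cv2.connectedComponentsWithStats(cv2.morphologyEx(m.astype(np.uint8),cv2.MORPH_CLOSE,np.ones((5,5))))
  for j in range(1,k):
    if st[j,4]<100: continue
    p=P[(L==j)&(f['d']>0)&(P[...,2]>.06)];q=(p-t)@A*1000;c=tocab(p)
    # top face: points within 4mm of the highest plane
    g=c[:,2]>np.percentile(c[:,2],97)-(4 if np.percentile(c[:,2],97)<100 else 14)
    lo,hi=np.percentile(c[g],[1,99],axis=0)
    print(n,ce[j].round(),'cab lo',lo.round(1),'hi',hi.round(1),'mid xy',((lo+hi)/2)[:2].round(1),'tool mid yz',np.round([(np.percentile(q[g,i],1)+np.percentile(q[g,i],99))/2 for i in(1,2)],1),'tool x',np.percentile(q[g,0],[1,99]).round(1))
    if c[:,2].max()>110:
      F=np.polyfit(c[g][:,0],c[g][:,2],1);e=abs(c[:,2]-np.polyval(F,c[:,0]))<2.5
      F=np.polyfit(c[e][:,0],c[e][:,2],1);lo,hi=np.percentile(c[e],[1,99],axis=0)
      print('  held top face: tilt',np.degrees(np.arctan(F[0])).round(1),'x',lo[0].round(1),hi[0].round(1),'y',lo[1].round(1),hi[1].round(1),'zmid',np.polyval(F,(lo[0]+hi[0])/2).round(1))
E
python3 meas.py
```

```text
cab tcp [ 38.8 -25.2 152.2]
blue [172. 242.] cab lo [-22.2  65.7  89.9] hi [22.7 83.1 93.8] mid xy [ 0.3 74.4] tool mid yz [-99.7  38.4] tool x [58.4 62.3]
orange [332. 242.] cab lo [-22.3 -83.6  90. ] hi [ 22.5 -66.   93.9] mid xy [  0.1 -74.8] tool mid yz [49.5 38.8] tool x [58.3 62.2]
  held top face: tilt -0.1 x -22.3 22.3 y -83.6 -66.0 zmid 92.3
orange [280. 282.] cab lo [ 26.6 -33.7 199.7] hi [ 48.9 -21.7 225.4] mid xy [ 37.7 -27.7] tool mid yz [2.4 1. ] tool x [-73.2 -47.5]
  held top face: tilt 19.4 x 27.3 48.9 y -33.5 -21.5 zmid 210.1
```

```bash
cat > held.py <<'E'
from h import *
f=np.load('last.npz');P=cloud(f['d'],{'mtx':f['K'],'world_to_cam':f['T']})
o=r.get_obs();A=R.from_rotvec(o['orientation']).as_matrix();t=o['tcp_pos']
q=((P-t)@A*1000);H=cv2.cvtColor(f['w'],cv2.COLOR_RGB2HSV);h,s=H[...,0].astype(int),H[...,1]
m=(f['d']>0)&(abs(q[...,1])<8)&(q[...,0]>-60)&(q[...,0]<45)&(abs(q[...,2])<60)&(abs(q[...,2]+10)<60)
c=q[m&(h>0)&(h<18)&(s>110)]
for a in range(-50,0,4):
  p=c[(c[:,0]>=a)&(c[:,0]<a+4)]
  if len(p): print(a,len(p),'z',np.percentile(p[:,2],[2,50,98]).round(1),'y',p[:,1].mean().round(1))
w=q[m&(s<60)]
for a in range(-28,44,6):
  p=w[(w[:,0]>=a)&(w[:,0]<a+6)]
  if len(p): print('white',a,len(p),'z',np.percentile(p[:,2],[2,50,98]).round(1))
E
python3 held.py
```

```text
-50 21 z [-9.7 -4.   2.7] y 7.0
-46 142 z [-6.3 -0.6  4.6] y 0.5
-42 850 z [-3.3 10.7 25.7] y -0.4
-38 554 z [-4.1 29.1 41.7] y -0.3
-34 85 z [-4.7 -3.9 -3.1] y -0.5
white -28 167 z [-6.2 -5.3 -4.2]
white -22 142 z [-7.2 -6.4 -5.5]
white -16 133 z [-8.2 -7.4 -6.5]
white -10 117 z [-9.2 -8.3 -7.3]
white -4 120 z [-10.1  -9.4  -8.4]
white 2 102 z [-11.3 -10.4  -9.6]
white 8 94 z [-12.2 -11.4 -10.5]
white 14 85 z [-13.3 -12.3 -11.7]
white 20 85 z [-14.3 -13.3 -12.6]
white 26 93 z [-39.1 -14.5 -13.7]
white 32 44 z [-15.7 -15.2 -14.6]
```

```bash
python3 -m pendant '[0,0,0,16,0,0,0,0,15.5,0,0,20,0,0,0,0,20,0,0,0,0,20,0,0,0,0,10,0,0,0,0,0,0,0,0,0,0,0,0,0]'; python3 look.py; python3 held.py
```

```text
clock: 18.4
tcp_pos: [0.5207, 0.2232, 0.0825]
orientation: [-2.168, 0.113, 2.168]
contact_force: [0.1, -0.4, -0.7]
grip_width: 0.0153
cab tcp [  7.4 -25.1  82.5] [ 0.1 -0.4 -0.7]
n 328 x [-9.8 13.7] z [-12.2  -7.6] ymean 0.0
tilt deg 9.6 front face z at x=-19: -6.5 at x=40 -16.5
-50 25 z [-9.5 -3.4  3.3] y 7.0
-46 120 z [-6.8 -0.7  3.8] y 0.2
-42 861 z [-3.3  9.8 25.2] y -0.4
-38 501 z [-4.  28.7 41.5] y -0.2
-34 88 z [-4.7 -3.9 -3.3] y -0.3
white -28 155 z [-6.2 -5.3 -4.4]
white -22 147 z [-7.2 -6.4 -5.3]
white -16 136 z [-8.4 -7.4 -6.3]
white -10 119 z [-9.2 -8.3 -7.4]
white -4 115 z [-10.1  -9.4  -8.5]
white 2 97 z [-11.2 -10.4  -9.7]
white 8 101 z [-12.1 -11.3 -10.7]
white 14 83 z [-13.2 -12.3 -11.6]
white 20 86 z [-14.2 -13.4 -12.5]
white 26 75 z [-15.3 -14.4 -13.6]
white 32 43 z [-15.7 -15.2 -14.3]
```

```bash
python3 -m pendant '[0,5,0,0,0,0,5,0,0,0,0,4,0,0,0,0,4,0,0,0,0,4,0,0,0,0,4,0,0,0,0,0,0,0,0]'; python3 look.py
```

```text
clock: 19.32
tcp_pos: [0.5212, 0.223, 0.056]
orientation: [-2.168, 0.113, 2.167]
contact_force: [0.2, -0.2, -0.7]
grip_width: 0.0153
cab tcp [  7.8 -25.3  56. ] [ 0.2 -0.2 -0.7]
n 310 x [-9.7 13.8] z [-11.4  -7.2] ymean -0.0
tilt deg 9.0 front face z at x=-19: -5.9 at x=40 -15.3
```

```bash
python3 -m pendant '[0,2,0,0,0,0,2,0,0,0,0,1.5,0,0,0,0,0,0,0,0]'; python3 look.py
```

```text
clock: 19.88
tcp_pos: [0.526, 0.2239, 0.0538]
orientation: [-2.176, 0.111, 2.156]
contact_force: [5.0, -2.0, 15.6]
grip_width: 0.0151
cab tcp [ 12.6 -23.9  53.8] [ 5.  -2.  15.6]
n 291 x [-9.9 13.8] z [-8.2 -5.3] ymean -0.0
tilt deg 5.4 front face z at x=-19: -4.8 at x=40 -10.4
```

```bash
python3 -m pendant '[17,0,0,0,0,19,0,0,0,0,22,0,0,0,0,26,0,0,0,0,30,0,0,0,0,30,0,0,0,0]'; python3 look.py; sed -i 's/>.06)/>.03)/g' meas.py; python3 meas.py
```

```text
clock: 20.68
tcp_pos: [0.5207, 0.2229, 0.0503]
orientation: [-2.168, 0.113, 2.168]
contact_force: [0.4, -0.9, -0.6]
grip_width: 0.0303
cab tcp [  7.4 -25.4  50.3] [ 0.4 -0.9 -0.6]
n 210 x [-9.3 13.8] z [-16.4 -15.4] ymean -0.0
tilt deg -0.1 front face z at x=-19: -16.0 at x=40 -15.9
cab tcp [  7.4 -25.4  50.4]
blue [104. 270.] cab lo [-22.9  65.6  89.5] hi [22.2 82.9 93.6] mid xy [-0.3 74.2] tool mid yz [-99.6   7.7] tool x [-43.2 -39.1]
orange [296. 258.] cab lo [  0.7 -41.3 110.6] hi [ 17.9 -39.7 127.4] mid xy [  9.3 -40.5] tool mid yz [15.1 -1.8] tool x [-77.  -60.2]
  held top face: tilt 7.3 x 1.1 17.8 y -41.4 -39.7 zmid 118.6
orange [361. 252.] cab lo [-11.6 -83.2  88.8] hi [ 22.3 -65.6  93.5] mid xy [  5.4 -74.4] tool mid yz [49.   2.1] tool x [-43.1 -38.4]
  held top face: tilt -0.8 x -11.6 22.3 y -83.2 -65.7 zmid 91.2
```

```bash
python3 -m pendant '[30,-15,0,0,0,30,-35,0,0,0,30,-50,0,0,0,50,-55,0,0,-0.122,50,-55,0,0,-0.122,50,-30,0,0,0,50,0,30,4,0,50,0,45,4,0,50,0,50,4,0,50,0,50,4,0,50,0,50,4,0,50,0,50,4,0,50,0,50,4,0,50,0,50,4,0,50,0,30,4,0,50,0,12,2,0,50,0,0,0,0,50,0,0,0,0]' 30
python3 look.py | head -1; python3 - <<'E'
from caps import *
f=np.load('last.npz');P=cloud(f['d'],{'mtx':f['K'],'world_to_cam':f['T']})
o=r.get_obs();A=R.from_rotvec(o['orientation']).as_matrix();t=o['tcp_pos']
ce,p=min(caps(f['w'],P,f['d']>0)['blue'],key=lambda a:np.linalg.norm(a[1].mean(0)-[.53,-.198,.103]))
q=(p-t)@A*1000;lo,hi=np.percentile(q,[2,98],axis=0);print(p.mean(0),((lo+hi)/2).round(1),lo.round(1),hi.round(1))
s,d=viewer.grab_frame('top');c=tocab(cloud(d,viewer.calibration('top')))
for y in(-75,-25,25,75):
  m=(abs(c[...,1]-y)<14)&(abs(c[...,0])<30)&(c[...,2]>85)&(c[...,2]<110)&(d>0)
  if m.sum(): k=c[m];print(y,m.sum(),np.percentile(k,[2,98],axis=0).round(1).tolist())
E
```

```text
clock: 22.98
tcp_pos: [0.5416, -0.1931, 0.2908]
orientation: [2.148, 0.154, -2.147]
contact_force: [0.1, -0.5, 0.1]
grip_width: 0.05
cab tcp [  71.7 -437.   290.8] [ 0.1 -0.5  0.1]
[ 0.53103341 -0.19703146  0.103878  ] [188.8   2.4  13.2] [178.2  -5.8  -7.3] [199.3  10.7  33.8]
-75 211 [[-22.8, -84.6, 87.2], [21.8, -67.1, 95.0]]
-25 212 [[-20.9, -36.3, 87.1], [22.7, -18.3, 95.6]]
75 218 [[-22.8, 64.8, 85.9], [21.8, 83.0, 94.6]]Traceback (most recent call last):
  File "look.py", line 4, in <module>
    f=dict(w=w,d=d,T=np.array(cal['world_to_cam']),K=np.array(cal['mtx']));np.savez('last.npz',**f);tilt(f,o)
                                                                                                    ~~~~^^^^^
  File "tilt.py", line 6, in tilt
    q=q[m]; print('n',len(q),'x',np.percentile(q[:,0],[1,99]).round(1),'z',np.percentile(q[:,2],[1,99]).round(1),'ymean',q[:,1].mean().round(1))
                                 ~~~~~~~~~~~~~^^^^^^^^^^^^^^^
    return _quantile_unchecked(
        a, q, axis, out, overwrite_input, method, keepdims, weights)
    return _ureduce(a,
                    func=_quantile_ureduce_func,
    ...<5 lines>...
                    overwrite_input=overwrite_input,
                    method=method)
    r = func(a, **kwargs)
    result = _quantile(arr,
                       quantiles=q,
    ...<2 lines>...
                       out=out,
                       weights=wgt)
    slices_having_nans = np.isnan(arr[-1, ...])
                                  ~~~^^^^^^^^^
IndexError: index -1 is out of bounds for axis 0 with size 0
```

```bash
python3 -m pendant '[50,20,2.4,0,0,50,40,0,0,0,50,45,0,0,0,50,40,0,0,0,50,30,0,0,0,50,25,0,0,0,50,14,0,0,0,50,8,0,0,0,50,0,0,0,0,0,0,0,0,0,0,0,0,0,0,0,0,0,0,0,0,0,0,0,0,0,0,0,0,0,0,0,0,0,0]' 30
python3 -m pendant '[0,-6.9,0,4,0,0,-6.9,0,4,0,0,-6.9,0,4,0,0,-6.9,0,4,0,0,-6.9,0,4,0,0,-6.9,0,4,0,0,-6.9,0,4,0,0,-6.9,0,4,0,0,-10.4,0,6,0,0,-10.4,0,6,0,0,-20,0,0,0,0,-40,0,0,0,0,-40,0,0,0,0,-45,0,0,0,0,0,0,0,0,0,0,0,0,0]'
python3 look.py
```

```text
clock: 24.95
tcp_pos: [0.5424, -0.1978, 0.0693]
orientation: [2.15, 0.15, -2.147]
contact_force: [-0.6, 0.2, 5.9]
grip_width: 0.0152
clock: 26.95
tcp_pos: [0.4974, -0.2037, 0.2892]
orientation: [2.148, 0.15, -2.15]
contact_force: [0.3, -0.5, -1.2]
grip_width: 0.0149
cab tcp [  28.8 -452.1  289.2] [ 0.3 -0.5 -1.2]
n 555 x [-9.8 13.6] z [-34.8 -21. ] ymean 0.0
tilt deg 29.5 front face z at x=-19: -16.1 at x=40 -49.5
```

```bash
python3 -m pendant '[0,-4,0,0,0.122,0,-4,0,0,0.122,0,0,-30,2,0,0,0,-50,2,0,0,0,-50,2,0,0,0,-50,2,0,0,0,-50,2,0,0,0,-50,2,0,0,0,-50,2,0,0,0,-50,2,0,0,0,-50,2,0,0,0,-33,1,0,0,0,-14,0,0,0,20,0,0,0,0,35,0,0,0,0,35,0,0,0,0,30,0,0,0,0,20,0,0,0,0,13,0,0,0,0,0,0,0,0]' 25
python3 look.py
```

```text
clock: 29.5
tcp_pos: [0.5284, 0.2714, 0.1434]
orientation: [-2.166, 0.116, 2.17]
contact_force: [0.3, -0.2, -0.3]
grip_width: 0.015
cab tcp [ 10.   23.6 143.4] [ 0.3 -0.2 -0.3]
n 535 x [-9.8 13.6] z [-37.  -22.8] ymean -0.0
tilt deg 29.8 front face z at x=-19: -17.8 at x=40 -51.7
```

```bash
python3 -m pendant '[0,0,0,-8,0,0,0,0,-8,0,0,0,0,-6,0,0,0,0,-4,0,0,0,0,-4,0,0,0,0,-4,0,0,0,0,-4,0,0,0,0,-4,0,0,0,0,-4,0,0,0,0,-4,0,0,0,0,-4,0,0,0,0,-4,0,0,0,0,-3,0,0,0,0,0,0]' 20;python3 look.py; python3 -m pendant '[0,0,0,5,0,0,0,0,5,0,0,0,0,5,0,0,0,0,8,0,0,0,0,10,0,0,-8,0,0,0,0,0,0,0,0]'; python3 look.py
```

```text
clock: 31.3
tcp_pos: [0.5898, 0.2663, 0.1445]
orientation: [-2.168, 0.113, 2.167]
contact_force: [-3.7, 0.4, 0.8]
grip_width: 0.0151
cab tcp [ 71.6  24.9 144.5] [-3.7  0.4  0.8]
n 261 x [-9.9 13.7] z [-4.2 -2.5] ymean 0.1
tilt deg 2.3 front face z at x=-19: -2.6 at x=40 -5.0
clock: 32.22
tcp_pos: [0.5575, 0.2701, 0.1537]
orientation: [-2.17, 0.112, 2.165]
contact_force: [0.3, -0.5, -0.6]
grip_width: 0.0151
cab tcp [ 39.1  25.3 153.7] [ 0.3 -0.5 -0.6]
n 430 x [-9.8 13.8] z [-21.  -12.1] ymean -0.0
tilt deg 19.4 front face z at x=-19: -9.2 at x=40 -30.0
```

Second push, higher and a bit further.

```bash
python3 -m pendant '[0,0,0,-8,0,0,0,0,-6,0,0,0,0,-5,0,0,0,0,-4,0,0,0,0,-4,0,0,0,0,-4,0,0,0,0,-4,0,0,0,0,-3,0,0,0,0,-1,0,0,0,0,0,0]' 20;python3 look.py; python3 -m pendant '[0,0,0,5,0,0,0,0,5,0,0,0,0,5,0,0,0,0,8,0,0,0,0,10,0,0,0,0,0,0]'; python3 look.py
```

```text
clock: 33.52
tcp_pos: [0.5954, 0.2657, 0.1525]
orientation: [-2.168, 0.113, 2.168]
contact_force: [-2.5, 0.7, 1.5]
grip_width: 0.015
cab tcp [ 77.2  24.9 152.5] [-2.5  0.7  1.5]
n 226 x [-9.6 13.7] z [-0.8  0.7] ymean -0.0
tilt deg -1.9 front face z at x=-19: -0.7 at x=40 1.3
clock: 34.33
tcp_pos: [0.5619, 0.2695, 0.1528]
orientation: [-2.169, 0.112, 2.168]
contact_force: [0.6, 0.0, -0.7]
grip_width: 0.015
cab tcp [ 43.5  25.2 152.8] [ 0.6  0.  -0.7]
n 399 x [-9.9 13.8] z [-18.9 -11.3] ymean 0.1
tilt deg 16.6 front face z at x=-19: -9.0 at x=40 -26.6
```

```bash
python3 -m pendant '[0,-2,0,-8,0,0,0,0,-6,0,0,0,0,-5,0,0,0,0,-4,0,0,0,0,-4,0,0,0,0,-4,0,0,0,0,-3,0,0,0,0,-3,0,0,0,0,-2,0,0,0,0,0,0,0,0,0,0,0]' 20;python3 look.py; python3 -m pendant '[0,0,0,5,0,0,0,0,5,0,0,0,0,5,0,0,0,0,8,0,0,0,0,10,0,0,0,0,0,0]'; python3 look.py
```

```text
clock: 35.75
tcp_pos: [0.6013, 0.2651, 0.1545]
orientation: [-2.168, 0.113, 2.168]
contact_force: [-1.7, -0.7, -0.5]
grip_width: 0.0153
cab tcp [ 83.2  24.9 154.5] [-1.7 -0.7 -0.5]
n 185 x [-9.8 13.5] z [2.1 4.9] ymean 0.1
tilt deg -6.5 front face z at x=-19: 1.3 at x=40 8.0
clock: 36.55
tcp_pos: [0.5678, 0.2689, 0.1548]
orientation: [-2.169, 0.112, 2.168]
contact_force: [0.5, -0.2, -1.1]
grip_width: 0.0147
cab tcp [ 49.5  25.2 154.8] [ 0.5 -0.2 -1.1]
n 365 x [-9.8 13.5] z [-15.2  -9.2] ymean 0.0
tilt deg 13.7 front face z at x=-19: -7.2 at x=40 -21.6
```

```bash
python3 -m pendant '[0,0,0,-8,0,0,0,0,-6,0,0,0,0,-5,0,0,0,0,-4,0,0,0,0,-4,0,0,0,0,-4,0,0,0,0,-3,0,0,0,0,-2,0,0,0,0,0,0,0,0,0,0,0]' 20;python3 look.py; python3 -m pendant '[0,0,0,5,0,0,0,0,5,0,0,0,0,5,0,0,0,0,8,0,0,0,0,10,0,0,0,0,0,0]'; python3 look.py; python3 held.py
```

```text
clock: 37.85
tcp_pos: [0.6044, 0.2647, 0.1545]
orientation: [-2.168, 0.113, 2.168]
contact_force: [-2.3, 0.4, 0.8]
grip_width: 0.0153
cab tcp [ 86.2  24.9 154.5] [-2.3  0.4  0.8]
n 68 x [-9.6 -0.1] z [3.4 5. ] ymean -0.0
tilt deg -8.3 front face z at x=-19: 2.4 at x=40 11.0
clock: 38.65
tcp_pos: [0.5709, 0.2686, 0.1549]
orientation: [-2.169, 0.112, 2.168]
contact_force: [-0.2, 1.0, -0.5]
grip_width: 0.0151
cab tcp [ 52.6  25.3 154.9] [-0.2  1.  -0.5]
n 367 x [-9.7 13.5] z [-15.4  -9. ] ymean -0.0
tilt deg 13.8 front face z at x=-19: -7.0 at x=40 -21.5
white -28 173 z [-6.  -4.9 -3.7]
white -22 164 z [-7.4 -6.3 -5.1]
white -16 148 z [-8.9 -7.9 -6.9]
white -10 144 z [-10.7  -9.3  -8.2]
white -4 124 z [-11.9 -10.8  -9.7]
white 2 112 z [-13.4 -12.3 -11.1]
white 8 109 z [-14.9 -13.7 -12.5]
white 14 98 z [-16.3 -15.3 -14.1]
white 20 93 z [-17.7 -16.7 -15.6]
white 26 86 z [-19.2 -18.2 -17.2]
white 32 43 z [-19.8 -19.3 -18.5]
```

```bash
python3 -m pendant '[0,0,0,16,0,0,0,0,16,0,0,0,0,15.5,0,0,20,0,0,0,0,20,0,0,0,0,20,0,0,0,0,10,0,0,0,0,0,0,0,0,0,0,0,0,0]'; python3 look.py; python3 held.py | grep -v "white -"; python3 meas.py | grep -v held | grep -v "x \["
```

```text
clock: 39.83
tcp_pos: [0.5248, 0.2735, 0.085]
orientation: [-2.168, 0.112, 2.167]
contact_force: [-0.1, -0.4, -0.6]
grip_width: 0.0151
cab tcp [ 6.2 25.3 85. ] [-0.1 -0.4 -0.6]
n 374 x [-9.8 13.8] z [-15.3  -8.8] ymean -0.1
tilt deg 14.2 front face z at x=-19: -6.9 at x=40 -21.8
white 2 112 z [-13.8 -12.8 -11.7]
white 8 114 z [-15.3 -14.3 -13.1]
white 14 96 z [-16.9 -15.9 -14.8]
white 20 99 z [-18.8 -17.4 -16.4]
white 26 84 z [-19.8 -18.9 -17.9]
white 32 45 z [-20.6 -20.1 -19.3]
cab tcp [ 6.3 25.3 85.2]
```

```bash
python3 -m pendant '[0,0,0,1.7,0,0,5,0,0,0,0,5,0,0,0,0,4,0,0,0,0,4,0,0,0,0,4,0,0,0,0,3,0,0,0,0,0,0,0,0]'; python3 look.py
```

```text
clock: 40.88
tcp_pos: [0.5226, 0.2732, 0.0593]
orientation: [-2.168, 0.113, 2.168]
contact_force: [-0.5, -0.4, -0.5]
grip_width: 0.015
cab tcp [ 4.1 24.8 59.3] [-0.5 -0.4 -0.5]
n 366 x [-9.8 13.8] z [-15.   -8.5] ymean -0.0
tilt deg 13.9 front face z at x=-19: -6.6 at x=40 -21.3
```

```bash
python3 -m pendant '[0,2,0,0,0,0,2,0,0,0,0,2,0,0,0,0,0,0,0,0]'; python3 look.py
```

```text
clock: 41.42
tcp_pos: [0.5272, 0.2748, 0.0571]
orientation: [-2.174, 0.11, 2.157]
contact_force: [2.6, -1.7, 15.5]
grip_width: 0.0153
cab tcp [ 8.4 26.8 57.1] [ 2.6 -1.7 15.5]
n 341 x [-9.8 13.7] z [-11.9  -6.7] ymean -0.0
tilt deg 10.8 front face z at x=-19: -5.4 at x=40 -16.6
```

```bash
python3 -m pendant '[0,1.5,0,0,0,0,1.5,0,0,0,0,0,0,0,0]'; python3 look.py; python3 -m pendant '[16,0,0,0,0,17,0,0,0,0,18,0,0,0,0,19,0,0,0,0,22,0,0,0,0,26,0,0,0,0,30,0,0,0,0,30,0,0,0,0]'; python3 look.py
```

```text
clock: 41.85
tcp_pos: [0.5296, 0.2751, 0.0561]
orientation: [-2.178, 0.109, 2.151]
contact_force: [3.5, -4.6, 26.4]
grip_width: 0.0153
cab tcp [10.8 27.4 56.1] [ 3.5 -4.6 26.4]
n 314 x [-9.7 13.7] z [-10.   -5.8] ymean -0.0
tilt deg 8.7 front face z at x=-19: -4.8 at x=40 -13.8
clock: 42.9
tcp_pos: [0.5226, 0.2733, 0.0504]
orientation: [-2.168, 0.113, 2.168]
contact_force: [-0.5, -0.4, -0.5]
grip_width: 0.0301
cab tcp [ 4.  24.8 50.4] [-0.5 -0.4 -0.5]
n 198 x [-9.8 13.4] z [-20.6 -19.6] ymean 0.0
tilt deg -0.1 front face z at x=-19: -20.2 at x=40 -20.0
```

```bash
python3 -m pendant '[30,-15,0,0,0,30,-35,0,0,0,30,-50,0,0,0,30,-20,0,0,0,0,0,5,30,0,0,0,10,40,0,0,0,10,40,0,0,0,0,12,0,0,0,0,0,0,0,0,0,0,0]' 60
python3 - <<'E'
from h import *
o=r.get_obs();print(tocab(o['tcp_pos']),o['grip_width'])
for cam in('scene','top'):
  s,d=viewer.grab_frame(cam);c=tocab(cloud(d,viewer.calibration(cam)))
  for y in(-75,-25,25,75):
    m=(abs(c[...,1]-y)<14)&(abs(c[...,0])<30)&(c[...,2]>85)&(c[...,2]<110)&(d>0)
    if m.sum(): k=c[m];print(cam,y,m.sum(),np.percentile(k,[2,98],axis=0).round(1).tolist())
  m=(d>0)&(c[...,0]<-82)&(c[...,0]>-100)&(abs(c[...,1])<60)&(c[...,2]>30)&(c[...,2]<90);k=c[m]
  if len(k): print('lip',len(k),np.percentile(k,[2,50,98],axis=0).round(1).tolist())
  if cam=='top': save('t2',cv2.resize(s[170:310,90:300],(780,520),interpolation=cv2.INTER_CUBIC))
E
```

```text
clock: 44.2
tcp_pos: [0.4001, 0.2614, 0.171]
orientation: [-2.168, 0.113, 2.166]
contact_force: [0.9, 0.1, -0.7]
grip_width: 0.0001
[-116.52751841    0.23005708  170.99332418] 8.90318237499735e-05
scene -75 110 [[-20.1, -83.7, 85.3], [24.3, -64.9, 94.7]]
scene -25 113 [[-17.1, -35.3, 85.7], [26.8, -16.1, 94.7]]
scene 25 111 [[-17.9, 17.0, 86.3], [27.2, 36.1, 95.8]]
scene 75 105 [[-19.2, 65.7, 86.0], [25.3, 86.3, 93.7]]
lip 63 [[-91.2, -40.8, 56.9], [-85.9, -2.7, 61.2], [-82.4, 42.1, 65.6]]
top -75 211 [[-22.6, -84.8, 87.6], [21.8, -67.0, 95.1]]
top -25 211 [[-20.8, -36.0, 86.9], [22.8, -18.2, 94.9]]
top 25 216 [[-20.4, 15.8, 86.5], [24.0, 33.3, 94.9]]
top 75 217 [[-22.8, 65.1, 85.9], [21.8, 82.9, 95.3]]
lip 202 [[-92.1, -44.1, 60.2], [-87.3, -2.0, 63.3], [-82.3, 41.0, 65.8]]
```

View pics/t2.png

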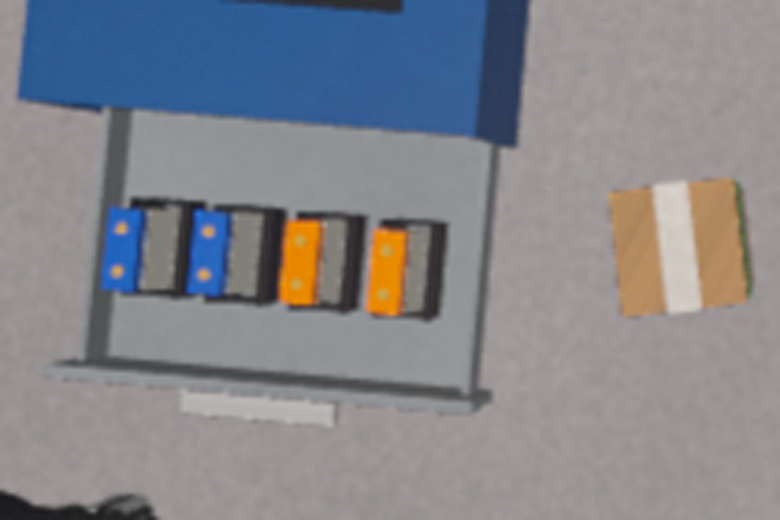

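All four drivers stand level side by side: blue at (120,248) and (208,252), orange at (300,262) and (387,272). Next, the drawer.

```bash
python3 -m pendant '[0,40,0,0,0,0,40,0,0,0,0,25,0,0,0,0,9,0,0,0,0,0,0,0,0,0,0,0,-5,0,0,0,0,-4,0,0,0,0,-3,0,0,0,0,-3,0,0,0,0,-4,0,0,0,0,-6,0,0,0,0,0,0]' 60; python3 look.py 2>&1| head -1
```

```text
clock: 45.8
tcp_pos: [0.4242, 0.2584, 0.0565]
orientation: [-2.168, 0.114, 2.167]
contact_force: [0.1, -0.4, -0.1]
grip_width: 0.0003
cab tcp [-92.3  -0.2  56.5] [ 0.1 -0.4 -0.1]
```

```bash
cat > drw.py <<'E'
from h import *
o=r.get_obs();print('tcp',tocab(o['tcp_pos']).round(1),'F',o['contact_force'].round(1))
s,d=viewer.grab_frame('top');c=tocab(cloud(d,viewer.calibration('top')));np.savez('top.npz',s=s,d=d)
for y in(-75,-25,25,75):
  m=(abs(c[...,1]-y)<14)&(c[...,0]<75)&(c[...,0]>-40)&(c[...,2]>80)&(c[...,2]<105)&(d>0)
  if m.sum(): k=c[m];print(y,m.sum(),np.percentile(k,[2,98],axis=0).round(1).tolist())
for y in (-35,35):
  m=(d>0)&(abs(c[...,1]-y)<9)&(c[...,2]>50)&(c[...,2]<75)&(c[...,0]<80)&(c[...,0]>-110)
  if m.sum(): print('lip/front x',np.percentile(c[m][:,0],[3,97]).round(1),np.percentile(c[m][:,2],[3,97]).round(1))
E
python3 drw.py
```

```text
tcp [-92.7  -0.2  56.4] F [ 1.1  0.1 -0.1]
-75 226 [[-22.8, -84.7, 81.7], [21.9, -66.8, 94.9]]
-25 227 [[-20.9, -36.2, 83.2], [23.0, -18.5, 95.1]]
25 235 [[-20.7, 15.7, 82.2], [24.0, 33.5, 95.0]]
75 242 [[-22.7, 64.8, 81.2], [22.0, 82.8, 95.7]]
lip/front x [-91.1  20.4] [50.6 72.7]
lip/front x [-91.4 -70.4] [55.8 67.9]
```

```bash
python3 - <<'E'
from h import *
w,_=viewer.grab_frame('wrist');save('w5',w)
E
```

```text
(no output)
```

View pics/w5.png

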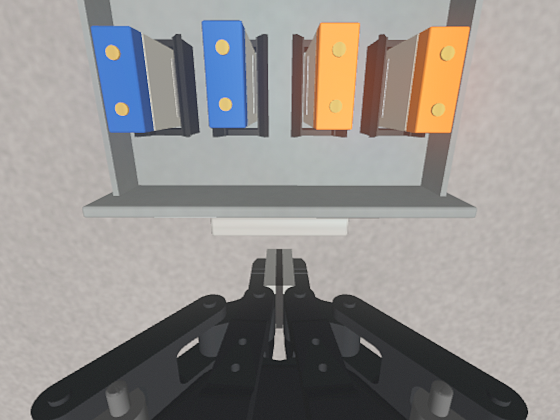

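```bash
python3 - <<'E'
from h import *
o=r.get_obs();A=R.from_rotvec(o['orientation']).as_matrix();t=o['tcp_pos'];w,d=viewer.grab_frame('wrist');cal=viewer.calibration('wrist')
for q in([0,0,0],[0,0,-11],[-19,0,-11],[0,0,11]): print(q,np.round(proj(t+A@np.array(q)/1000,cal)))
for x,z in((-92,63),(-92,53),(-78,66)): print('lip',x,z,np.round(proj(CO+CR@np.array([x,0,z])/1000,cal)))
q=(cloud(d,cal)-t)@A*1000
for v in(225,231,240,246,252,258,266,275,290): print(v,q[v,272].round(1),q[v,288].round(1),d[v,272].round(3))
E
```

```text
[0, 0, 0] [279. 232.]
[0, 0, -11] [279. 217.]
[-19, 0, -11] [279. 228.]
[0, 0, 11] [279. 247.]
lip -92 63 [279. 235.]
lip -92 53 [279. 229.]
lip -78 66 [279. 217.]
225 [-7.  -4.8 -8.2] [-7.2  5.6 -8.3] 0.189
231 [-6.7 -4.9 -3.9] [-6.8  5.6 -3.9] 0.191
240 [55.6 -6.6 32.1] [55.6  7.8 32.1] 0.261
246 [56.4 -6.6 38.5] [56.5  7.9 38.5] 0.264
252 [-46.1  -3.9  -9.2] [-47.6   4.4 -10. ] 0.152
258 [-52.8  -3.8  -9.3] [-52.8   4.2  -9.3] 0.145
266 [-61.   -3.6  -9.6] [-61.7   3.9 -10. ] 0.137
275 [-69.9  -3.4 -10.3] [-68.5   3.7  -9.4] 0.129
290 [-77.4  -3.2  -7.7] [-82.6   3.3 -11.3] 0.122
```

```bash
python3 - <<'E'
from h import *
o=r.get_obs();A=R.from_rotvec(o['orientation']).as_matrix();t=o['tcp_pos']
for cam in('scene','top'):
  s,d=viewer.grab_frame(cam);cal=viewer.calibration(cam);q=(cloud(d,cal)-t)@A*1000
  for x in range(-150,55,10):
    m=(d>0)&(q[...,0]>=x)&(q[...,0]<x+10)&(abs(q[...,1])<75)&(abs(q[...,2])<75)
    if m.sum(): k=q[m];print(cam,x,m.sum(),'y',np.percentile(k[:,1],[2,98]).round(),'z',np.percentile(k[:,2],[2,98]).round())
  if cam=='scene':
    u,v=map(int,proj(t,cal));print(u,v);save('s5',cv2.resize(s[max(v-60,0):v+30,u-60:u+60],(800,600),interpolation=cv2.INTER_CUBIC))
E
```

```text
scene -150 68 y [-13.  42.] z [-23.   4.]
scene -140 98 y [-59.  60.] z [-21.   6.]
scene -130 103 y [-58.  59.] z [-20.   8.]
scene -120 61 y [-54.  50.] z [-20.  -6.]
scene -110 69 y [-47.  42.] z [-19.   6.]
scene -100 57 y [-38.  35.] z [-16.   9.]
scene -90 43 y [-27.  26.] z [-16.   4.]
scene -80 16 y [-10.  11.] z [-15.  -6.]
scene -70 23 y [-6. 13.] z [-14.  -0.]
scene -60 27 y [-9. 13.] z [-15.   2.]
scene -50 14 y [-8.  9.] z [-13.   5.]
scene -40 9 y [-65.  72.] z [-75. -21.]
scene -30 1 y [-69. -69.] z [-74. -74.]
scene -20 22 y [-72.  69.] z [-26. -20.]
scene -10 258 y [-70.  69.] z [-27.  -5.]
scene 0 93 y [-74.  69.] z [-73. -22.]
scene 10 86 y [-72.  70.] z [-28. -23.]
scene 20 79 y [-71.  72.] z [-27. -22.]
scene 30 83 y [-69.  67.] z [-28. -23.]
scene 40 256 y [-71.  73.] z [-52. -23.]
scene 50 499 y [-66.  72.] z [23. 74.]
288 107
top -150 57 y [19. 47.] z [-19.   6.]
top -140 123 y [18. 61.] z [-16.  11.]
top -130 65 y [16. 61.] z [-15.  14.]
top -120 21 y [ 9. 47.] z [-17.  -9.]
top -110 23 y [ 9. 44.] z [-16.   6.]
top -100 44 y [13. 33.] z [-12.   1.]
top -90 10 y [-8. 26.] z [-13.  -6.]
top -80 3 y [-5. 11.] z [-11.  -6.]
top -70 9 y [-6.  7.] z [-11.  -9.]
top -60 10 y [-6.  8.] z [-11.  -6.]
top -50 7 y [2. 7.] z [-10.  -6.]
top -40 60 y [-72.  74.] z [-75. -70.]
top -30 11 y [-66.  36.] z [-74. -70.]
top -20 98 y [-69.  70.] z [-74. -15.]
top -10 471 y [-67.  67.] z [-23.  -1.]
top 0 89 y [-71.  65.] z [-75. -22.]
top 10 91 y [-66.  67.] z [-75. -22.]
top 20 108 y [-74.  73.] z [-74. -22.]
top 30 61 y [-64.  69.] z [-74. -22.]
top 40 1155 y [-72.  72.] z [-65. -23.]
top 50 1305 y [-49.  73.] z [-2. 74.]
```

View pics/s5.png

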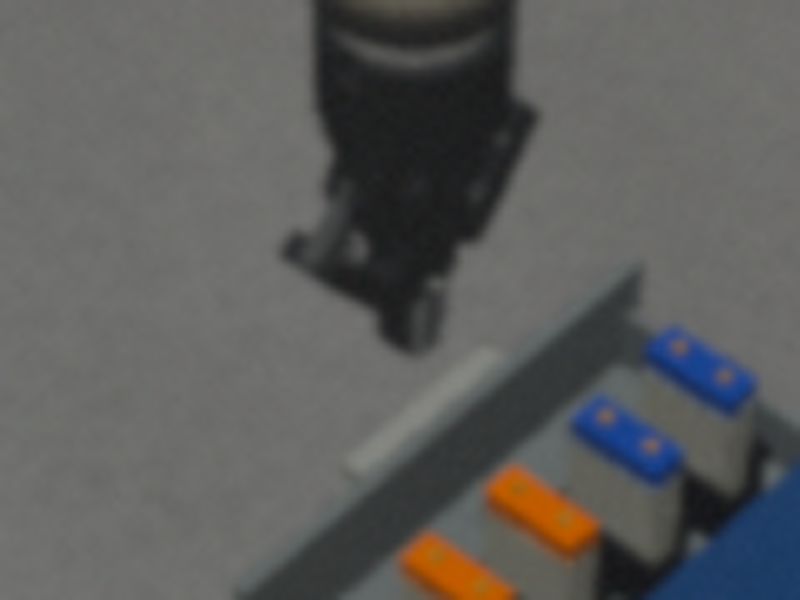

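The picture shows the shut fingertips (415,350) hovering above the lip (425,410). Both cameras put the real tips about 42 mm short of the reported TCP, which also explains the springy grip at the very top of the cap. I'll go back, lower by that much, and push.

```bash
python3 -m pendant '[0,0,0,15,0,0,0,0,13,0,0,15,0,0,0,0,12,0,0,0,0,8,0,0,0,0,5,0,0,0,0,2,0,0,0,0,0,0,0,0,0,0,0,-6,0,0,0,0,-6,0,0,0,0,-4,0,0,0,0,-4,0,0,0,0,-4,0,0,0,0,0,0]' 60; python3 drw.py
```

```text
clock: 47.85
tcp_pos: [0.4199, 0.2588, 0.0145]
orientation: [-2.168, 0.113, 2.167]
contact_force: [-0.8, 0.3, 0.1]
grip_width: -0.0001
tcp [-96.6  -0.3  14.5] F [-0.8  0.3  0.1]
-75 223 [[-16.4, -84.7, 82.6], [28.0, -67.1, 95.3]]
-25 229 [[-14.7, -36.1, 82.3], [29.2, -18.5, 95.5]]
25 236 [[-14.4, 15.5, 81.8], [30.2, 33.2, 95.1]]
75 242 [[-16.5, 64.8, 81.0], [27.9, 82.8, 95.3]]
lip/front x [-84.7  27.3] [50.4 72.1]
lip/front x [-82.2 -64.2] [53.8 67.7]
```

```bash
python3 -m pendant '[0,0,0,-4,0,0,0,0,-6,0,0,0,0,-8,0,0,0,0,-8,0,0,0,0,-8,0,0,0,0,-8,0,0,0,0,-8,0,0,0,0,-8,0,0,0,0,-8,0,0,0,0,-8,0,0,0,0,-8,0,0,0,0,-8,0,0,0,0,-8,0,0,0,0,-6,0,0,0,0,-4,0,0,0,0,-3,0,0,0,0,0,0]' 60; python3 drw.py
```

```text
clock: 50.02
tcp_pos: [0.5307, 0.2476, 0.0146]
orientation: [-2.169, 0.112, 2.166]
contact_force: [-0.4, 0.4, -0.4]
grip_width: 0.0001
tcp [14.7  0.1 14.6] F [-0.4  0.4 -0.4]
-25 3 [[23.4, -27.1, 98.1], [26.5, -13.2, 104.2]]
lip/front x [25.4 46.3] [60.5 67.5]
lip/front x [45.8 45.8] [63.7 63.7]
```

```bash
python3 -m pendant '[0,0,0,-4,0,0,0,0,-5,0,0,0,0,-5,0,0,0,0,-4,0,0,0,0,-3,0,0,0,0,-3,0,0,0,0,-2.5,0,0,0,0,-2,0,0,0,0,-2,0,0,0,0,-1.5,0,0,0,0,0,0,0,0,0,0,0]' 60; python3 drw.py
```

```text
clock: 51.58
tcp_pos: [0.5621, 0.2435, 0.0144]
orientation: [-2.168, 0.114, 2.168]
contact_force: [-0.3, 0.9, -0.3]
grip_width: -0.0004
tcp [46.4 -0.6 14.4] F [-0.3  0.9 -0.3]
lip/front x [58.4 77.8] [60.2 68.1]
```

Nearly shut. A few more small millimetres until it meets the stop, then back away.

```bash
python3 -m pendant '[0,0,0,-1.5,0,0,0,0,-1.5,0,0,0,0,-1,0,0,0,0,0,0,0,0,0,0,0]'; python3 drw.py
```

```text
clock: 52.25
tcp_pos: [0.5629, 0.2434, 0.0143]
orientation: [-2.164, 0.115, 2.174]
contact_force: [-9.6, 0.5, 6.9]
grip_width: 0.0
tcp [47.2 -0.7 14.3] F [-9.6  0.5  6.9]
lip/front x [58.4 78.8] [60.7 68.7]
```

```bash
python3 -m pendant '[0,0,0,3,0,0,0,0,8,0,0,0,0,20,0,0,0,0,30,0,0,0,0,30,0,0,0,0,20,0,0,-30,0,0,0,0,-40,0,0,0,0,0,0,0,0,0,0,0,0,0]'; python3 drw.py; python3 - <<'E'
from h import *
f=np.load('top.npz');w,d=viewer.grab_frame('wrist');cal=viewer.calibration('wrist')
s,ds=viewer.grab_frame('scene')
for n in('carton','jar','spot_lamp'): print(n,[(np.round(x['location'],3).tolist(),round(x['score'],2)) for x in nets.look_for(n,'scene')[:1]])
c=tocab(cloud(ds,viewer.calibration('scene')));m=(ds>0)&(c[...,2]>50)&(c[...,2]<72)&(c[...,0]>30)&(c[...,0]<78)&(abs(c[...,1])<115);print('front via scene',m.sum(),np.percentile(c[m],[3,97],axis=0).round(1).tolist() if m.sum() else '')
save('end',np.hstack([cv2.resize(s,(400,300)),cv2.resize(f['s'],(400,300))]))
E
```

```text
clock: 53.55
tcp_pos: [0.4555, 0.2548, 0.0843]
orientation: [-2.168, 0.114, 2.167]
contact_force: [-1.4, -0.4, -0.7]
grip_width: 0.0004
tcp [-60.8  -0.6  84.3] F [-1.4 -0.4 -0.7]
lip/front x [57.8 78.7] [60.  67.3]
lip/front x [58. 78.] [60.5 67.9]
carton [([0.534, -0.018, 0.144], 0.93)]
jar [([0.72, 0.007, 0.067], 0.82)]
spot_lamp [([0.695, -0.174, 0.024], 0.72)]
front via scene 0
```

View pics/end.png

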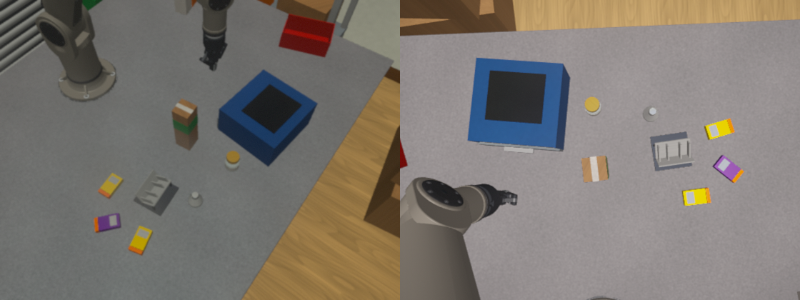

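The drawer is shut, with only the lip showing at (518,150). The stand at (155,192) is empty, the bystanders are in place, and the arm is clear.

```bash
python3 -c "
from bench import r
print(r.hand_in(), r.get_obs()['clock'])"
```

```text
the job is handed in; nothing more can be done
the job is handed in; nothing more can be done
```

I stood the orange driver in slot 1 and the blue driver in slot 2, each beside the stocked driver of its own colour. I then pushed the drawer shut and handed the job in with the clock at about 54 s of the 72 allowed.

**How the drivers were stood up:** The tool only turns about its own axis, so I swung each leaning driver most of the way upright against the carcass front. Each one was then lowered onto its slot floor, pressed lightly and released. The last 9° or so (blue, somewhat less for orange) happened as the fingers opened.

**Last checks:**
- **Drivers, before pushing the drawer:** both stood at -0.1° tilt and at the same height as the stocked ones. They were about 1–2 mm from the slot centres.
- **Drawer:** the lip sat at 58 mm, which is about 150 mm of travel. The push met the end stop at about 10 N, and the lip reading stayed the same after I backed away.
- **Bystanders:** the carton, jar and spot lamp were each within about 4 mm of their first network readings, and the arm was clear of everything.

**What disagreed or could not be checked:**
- **Tool position:** the real fingertips are about 42 mm short of the reported TCP. I only noticed when the first drawer push passed above the lip. Both drivers had therefore been held only by the very tops of their caps, which made them spring back on each push.
- **Inside the shut drawer:** the cameras cannot see the drivers there, so I could not confirm they stayed upright during the push.

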